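# Pin the bottle-width guide at its set size

## Robot

A 7-joint arm with a two-finger parallel gripper is mounted at the origin on a cart in front of the work surface, level with it; the furniture and walls round the work are solid. World frame = base frame: x ahead of the robot, y to its left, z up, the work surface at z = 0. Lengths are in m, angles in rad, forces in N, time in s.
With the tool pointing down it reaches from about 0.425 to 0.95 m from the base axis. Payload 4.7 kg.
Tool frame: the origin (TCP) lies between the finger pads; the fingertips stand 25 mm ahead of it and the grasp point (between the pads) lies 6 mm ahead of it; x points along the fingers, z is the direction in which the jaws open and shut, and the axes are right-handed (so a half turn about x gives the same grasp; the last joint's range is limited). The gripper opens to 85 mm and grips with 20 to 120 N. Pads are 22 mm wide; open, the fingers measure 114 mm over their backs; the gripper's body (76 mm by 85 mm) begins 54 mm behind the grasp point. The pads swing forward as they close: fully open they stand 13 mm farther back than shut.
Start: joints at [-0.029, 0.469, -0.049, 1.532, 0.024, 1.141, -0.082], TCP at [0.675, 0, 0.256] pointing down, gripper open.
Joint ranges: [-2.59, 2.59], [-0.33, 1.99], [-1.39, 1.29], [0.1, 2.45], [-1.04, 4.18], [0.21, 1.99], [-2.66, 2.66]. Speed limits (rad/s): [2.57, 2.57, 3.14, 3.14, 3.14, 3.14, 3.14].

## Interface

Orientations are given as a 3x3 rotation matrix whose columns are the frame's x, y, z axes.
In Python, from rig import * gives the robot as it stands. Calls block until the motion is done:
- movep(position, orientation): joint-space move of the TCP to a pose.
- move_l(position, attitude=None, feed=0.15, until_force=None): straight line of the TCP; attitude=None keeps the orientation; feed is the mean speed in m/s. With until_force (N) it stops when the force on the tool has changed by that much, and returns True; else False.
- move_joints(angles): joint-space move.
- command_gripper(opening, newtons=None): finger opening in m; newtons is the grip in N (None keeps the last); returns when the fingers have stopped.
- sleep(seconds).
- inverse_kinematics(position, orientation): joint angles nearest the present ones, or None.
- sense(): the state.
- camera(name): name is "scene" or "side" or "wrist"; returns (picture, depth): 420x560x3 uint8, red, green, blue; 420x560 float32, m along the optical axis (not along the pixel's ray), 0 where there is no reading.
- camera_params(name): a dict with "K" (3x3 intrinsics, pixels), "position" and "rotation" of the camera in the world; the wrist camera has in their place "tool_from_camera" (4x4, takes a point from camera to tool coordinates, whose origin is the TCP and whose axes are the tool frame's). Camera axes: x right, y down, z forward; pixel columns grow to the right and rows downward; lengths in m; the calibration is good to about 2 mm. The wrist camera is an equidistant fisheye: a pixel r from the principal point sees the ray r / f radians off the axis. A picture is of the moment at which its call begins: read the wrist's pose just before it. camera_params takes no time and is no camera call.
A pose or a line that the arm cannot do raises Unreachable and nothing moves.
- finish_job(): hands the job in, once; it reports no verdict.
The state is a dict: "time_s": time; "joint_pos": joint angles; "qd": joint speeds; "joint_efforts": joint torques, N m; "position": TCP position; "tcp_rot": TCP orientation; "wrist_force": force on the tool from outside, world axes, zero at the start; "ft_torque": the same for the moment, N m; "finger_gap": finger opening in m.
Only numpy, scipy, OpenCV 4.12 (cv2) and the standard library are available. Lean on these libraries where they do the work, as an engineer would, in place of code of your own. Each camera call takes 0.05 s, during which the arm holds its last target. There are 200 camera calls.

## Task

Lock the bottle guide at its set width: take the blue-headed lock pin out of its rest, put its nose in the hole of the guide's steel slide and, with the pin, draw the slide towards the fixed white fence, pressing lightly all the while, until the pin finds the hidden hole in the bar beneath. Then push the pin fully home, its collar flush on the slide, and let go. Go gently: never press the pin against the guide with more than about 40 N, and leave the tape roll and the loose cap where they are.

Things in the scene. Friction and masses are not known exactly. Their poses are not given: they have to be found in the camera images.
- lock_pin: Loose steel lock pin, about 90 g, upright in its rest at the start. Origin: centre of the collar's underside; z up to the head. Above it: collar 26 mm across, 4 mm high, then a round blue head 22 mm across, from 4 to 38 mm above the origin (grip here). Below: shaft 12 mm in diameter, 36 mm long, the last 3 mm tapering to a flat nose 10.4 mm across.
- pin_rest: Fixed grey plastic block 50 x 50 mm (foot 78 x 50), 42 mm high, with an upright 16 mm hole in which the pin hangs by its collar. Origin: centre of the underside.
- guide_base: Fixed guide with a steel base 110 mm (its x) by 255 mm (its y, -95 to +160 mm), 8 mm thick. Origin: underside, below the middle of the slide's travel; z up. Its +y axis points from the slide to the fixed white fence at its +y end (fence at y = 149 to 157 mm, top 79 mm above the table).
- bar_top (a point): Point on guide_base's z axis at the height of the hidden dark index bar's top, 34 mm above the table; axes as guide_base. The bar lies fast under the slide with one upright hole, 14 mm wide, sharp rim, 26 mm deep. The hole's x is 0; its y is anywhere from -16 to +12 mm in this frame, reported nowhere, to be found by feel. (This point is not the hole.)
- ball_level (a point): Point on guide_base's z axis 26 mm above the table, level with a small spring ball in the side (+x) of the bar's hidden hole. Once in line the pin sinks freely for some 6 mm; then the ball presses it sideways with about 7 N and adds a drag of 1 to 5 N until the collar stops on the slide. A pin let go before that tilts and sticks about 10 mm proud: it has to be pushed home.
- slide: Steel slide of the guide, 72 x 150 mm, 12 mm thick, origin at the centre of its underside, axes as guide_base. Its white fence stands 75 to 83 mm from the origin towards +y, its top 80 mm above the table. It moves only along guide_base y, hole at -34 to +22 mm, with about 2 N of friction, and stays where left.
- slide_hole (a point): Centre of the upper mouth of the slide's upright 14 mm through hole, in its top face, 48 mm above the table; axes as guide_base; moves with the slide. It starts too far open, at guide_base y = -31 to -25 mm, so the bar's hole lies 9 to 43 mm further towards +y. A pin standing on the bar, not yet in line, has its nose 14 mm below this point.
- tape: Loose roll of clear packing tape lying flat, 96 mm across, 48 mm high; a bystander. Origin: centre of the underside.
- stray_cap: Loose yellow bottle cap, 29 mm across, 17 mm high; a bystander. Origin: centre of the underside.
Mind the look-alikes: they are no part of the job. Leave any brown or green look-alike of the lock_pin alone.

How it is judged:
By the outcome, as a careful person would: the job done as asked, in the order asked, and still so for the second after the job is handed in, with the robot touching nothing.
It also fails if it takes over 72 s, if anything falls off the work surface, if the arm or the gripper's body presses on something with over 40 N, if the wrist force passes 120 N, or if a joint passes its speed limit or range.

## Working session

There is one attempt and no reset: what is moved stays moved. The work goes in short steps, each a Python script; the robot and the scene stay as the last script left them, time stands still between calls to the robot, and variables do not carry over. Pictures are saved under pics/ and viewed, about 8 in all and at most 12, crops included, and the job is handed in when it is done.

```bash
ls; mkdir -p pics
python3 - <<'E'
from rig import *
import cv2,numpy as np
np.set_printoptions(precision=4,suppress=True)
ims={}
for n in ["scene","side","wrist"]:
    s=sense(); im,d=camera(n); ims[n]=im
    np.savez(f"{n}0.npz",im=im,d=d,pos=s["position"],rot=s["tcp_rot"])
    print(n,camera_params(n))
cv2.imwrite("pics/a_scene.png",ims["scene"][:,:,::-1]);cv2.imwrite("pics/a_wrist.png",ims["wrist"][:,:,::-1]);cv2.imwrite("pics/a_side.png",ims["side"][:,:,::-1])
s=sense();print(s)
E
```

```text
pics
scene {'K': array([[411.5796,   0.    , 278.1166],
       [  0.    , 411.5796, 216.032 ],
       [  0.    ,   0.    ,   1.    ]]), 'position': array([0.1337, 0.3271, 0.6377]), 'rotation': array([[-0.7381, -0.4585,  0.495 ],
       [-0.6744,  0.4792, -0.5617],
       [ 0.0203, -0.7485, -0.6629]])}
side {'K': array([[523.9793,   0.    , 279.1793],
       [  0.    , 523.9793, 214.0795],
       [  0.    ,   0.    ,   1.    ]]), 'position': array([ 0.4139, -0.8443,  0.5454]), 'rotation': array([[ 0.9877, -0.0762,  0.1363],
       [-0.1557, -0.5492,  0.8211],
       [ 0.0123, -0.8322, -0.5543]])}
wrist {'K': array([[325.1923,   0.    , 273.2673],
       [  0.    , 325.1923, 212.0496],
       [  0.    ,   0.    ,   1.    ]]), 'tool_from_camera': array([[ 0.0006, -0.2995,  0.9541, -0.1178],
       [ 0.0005, -0.9541, -0.2995,  0.077 ],
       [ 1.    ,  0.0006, -0.0005, -0.0005],
       [ 0.    ,  0.    ,  0.    ,  1.    ]])}
{'time_s': 0.15, 'joint_pos': array([-0.0289,  0.4693, -0.0486,  1.5334,  0.0241,  1.141 , -0.0823]), 'qd': array([ 0.0001, -0.0037,  0.0016, -0.0029,  0.0002,  0.0018,  0.0005]), 'joint_efforts': array([  0.0003, -51.0768,  -0.0467, -23.798 ,   0.0108,   0.0054,
        -0.    ]), 'position': array([0.6746, 0.    , 0.2555]), 'tcp_rot': array([[-0.0016, -0.    ,  1.    ],
       [-0.0001,  1.    ,  0.    ],
       [-1.    , -0.0001, -0.0016]]), 'wrist_force': array([ 0.5867,  0.8973, -0.0344]), 'ft_torque': array([-0.0173, -0.0015, -0.0119]), 'finger_gap': 0.0856885806410135}
```

View pics/a_scene.png

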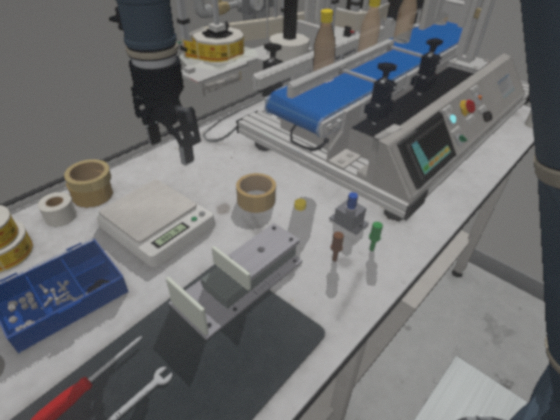

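View pics/a_wrist.png

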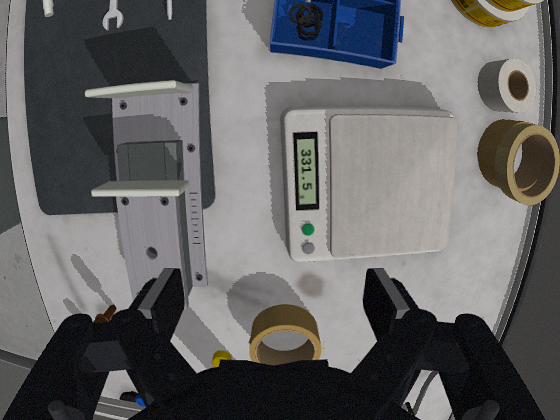

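Scene view: blue pin at about (352,198) in its rest at (350,215), brown and green decoys at (337,245) and (376,235), slide hole about (262,248), tape (256,192), cap (300,203). The wrist view has the slide hole at (152,253) and the fence tops at (140,188) and (138,88).

```bash
cat > h.py <<'E'
import numpy as np, cv2
from rig import *
np.set_printoptions(precision=4,suppress=True)
def rays(name,uv,pos=None,rot=None):
    """origin, unit-depth directions (world) for pixels uv (n,2)"""
    P=camera_params(name); K=P["K"]; uv=np.atleast_2d(uv).astype(float)
    q=(uv-K[:2,2])/K[0,0]
    if name=="wrist":
        th=np.linalg.norm(q,axis=1,keepdims=True); q=q*np.tan(th)/np.maximum(th,1e-9)
    d=np.c_[q,np.ones(len(q))]
    if name=="wrist":
        T=P["tool_from_camera"]; R=np.asarray(rot)@T[:3,:3]; o=np.asarray(pos)+np.asarray(rot)@T[:3,3]
    else: R,o=P["rotation"],P["position"]
    return o,d@R.T
def onplane(name,uv,z,pos=None,rot=None):
    o,d=rays(name,uv,pos,rot); return o+d*((z-o[2])/d[:,2])[:,None]
def cloud(name,depth,pos=None,rot=None):
    v,u=np.mgrid[:420,:560]; o,d=rays(name,np.c_[u.ravel(),v.ravel()],pos,rot)
    return (o+d*depth.reshape(-1,1)).reshape(420,560,3)
def project(name,p):
    P=camera_params(name); c=P["rotation"].T@(np.asarray(p)-P["position"]); return P["K"][:2]@(c/c[2])
def blue(im): 
    h=cv2.cvtColor(im,cv2.COLOR_RGB2HSV); return cv2.inRange(h,(105,120,50),(130,255,255))>0
E
python3 - <<'E'
from h import *
W=np.load("wrist0.npz");S=np.load("scene0.npz");D=np.load("side0.npz")
C=cloud("wrist",W["d"],W["pos"],W["rot"])
# fences
v,u=np.mgrid[:420,:560]
reg=(u>75)&(u<200)&(v<205)
hi=reg&(C[...,2]>.072)&(C[...,2]<.09)
for a,b in [(70,120),(160,205)]:
    p=C[hi&(v>a)&(v<b)]; m=p.mean(0); _,_,V=np.linalg.svd(p[:,:2]-m[:2],full_matrices=False)
    print("fence",len(p),m,V[0],np.ptp((p[:,:2]-m[:2])@V[0]))
g=cv2.cvtColor(W["im"],cv2.COLOR_RGB2GRAY)
m=(g[238:268,138:168]<75); print("hole px",m.sum()); 
ys,xs=np.nonzero(m); c=[xs.mean()+138,ys.mean()+238]; print(c,onplane("wrist",c,.048,W["pos"],W["rot"]))
print("slide z near hole",C[262:270,140:165,2].mean())
# scene blue
m=blue(S["im"]); m[:,:330]=0;m[:,375:]=0;m[:185]=0;m[220:]=0
ys,xs=np.nonzero(m);c=[xs.mean(),ys.mean()];print("blue scene",len(xs),c,xs.min(),xs.max(),ys.min(),ys.max());e=onplane("scene",c,.063)[0];print(e)
Cs=cloud("scene",S["d"]);print("depth pts",np.median(Cs[m],0),Cs[m][:,2].max())
q=project("side",e);print("side proj",q)
m=blue(D["im"]);k=np.zeros_like(m);a,b=q.astype(int);k[max(b-40,0):b+40,max(a-40,0):a+40]=1;m&=k
ys,xs=np.nonzero(m)
if len(xs):
  c=[xs.mean(),ys.mean()];print("blue side",len(xs),c,onplane("side",c,.063))
# mid hole in scene
print("hole scene",onplane("scene",[262,248],.048))
E
```

```text
fence 779 [0.5379 0.1077 0.0786] [-0.9999  0.0126] 0.09935588343331761
fence 796 [0.5369 0.006  0.0792] [ 0.9999 -0.0123] 0.09917833429275472
hole px 79
[np.float64(151.70886075949366), np.float64(252.25316455696202)] [[ 0.5332 -0.0739  0.048 ]]
slide z near hole 0.05208541933541544
blue scene 35 [np.float64(352.77142857142854), np.float64(195.57142857142858)] 350 356 193 198
[ 0.4885 -0.327   0.063 ]
depth pts [ 0.4778 -0.3073  0.0798] 0.08222630947016141
side proj [269.5706 297.3998]
hole scene [[ 0.5327 -0.0798  0.048 ]]
```

View pics/a_side.png

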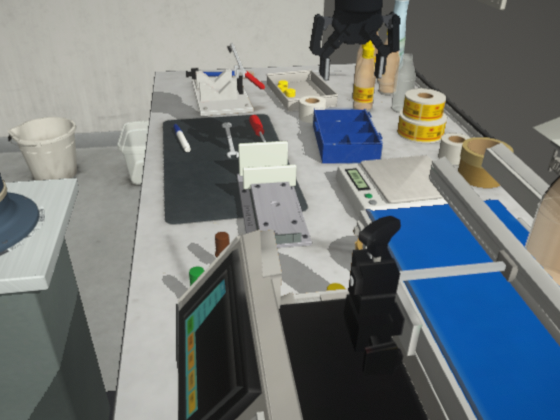

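Side view: the pin is hidden behind the machine; only the guide (slide about (280,208)) and the decoys (222,243), (196,275) are seen. Guide geometry agrees with the spec (fence offsets give slide y ≈ -28.6 mm). Next I check clearance round the pin.

Run:
```python
from h import *
S=np.load("scene0.npz");C=cloud("scene",S["d"]);ok=S["d"]>0
c=np.array([.480,-.312])
p=C[ok]; r=p[:,:2]-c
# max height map 2cm cells
print("rows y offs; cols x offs -12..12")
for j in range(8,-9,-2):
    print(j,[int(1000*p[(abs(r[:,0]-i/100)<.01)&(abs(r[:,1]-j/100)<.01)&(p[:,2]<.6),2].max(initial=-.001)) for i in range(-12,13,2)])
h=cv2.cvtColor(S["im"],cv2.COLOR_RGB2HSV)
for n,(u,v,z) in dict(brown=(337,238,.06),green=(376,228,.06)).items(): print(n,onplane("scene",[u,v],z),C[v,u])
R=sense()["tcp_rot"]
for pos in ([.48,-.25,.22],[.48,-.31,.2],[.48,-.31,.075],[.535,-.074,.15],[.535,-.03,.08]):
    q=inverse_kinematics(pos,np.array([[0,0,1],[0,1,0],[-1,0,0.]]));q2=inverse_kinematics(pos,np.array([[0,1,0],[0,0,-1],[-1,0,0.]])) 
    print(pos,q,q2)
im=S["im"][150:270,280:440];cv2.imwrite("pics/b.png",cv2.resize(im,None,fx=5,fy=5,interpolation=cv2.INTER_CUBIC)[:600,:,::-1])
```

```text
rows y offs; cols x offs -12..12
8 [2, 2, 1, 1, 1, 0, 2, 1, 2, 2, 3, 2, 2]
6 [1, 73, 69, 2, 2, 1, 2, 1, 3, 2, 2, 17, 17]
4 [1, 75, 76, 1, 1, 1, 1, 1, 2, 2, 2, 18, 18]
2 [2, 2, 71, 2, 8, 44, 81, 44, 7, 3, 2, 15, 16]
0 [2, 1, 1, 0, 10, 81, 82, 43, 7, 3, 2, 3, 3]
-2 [2, 2, 2, 2, 6, 44, 43, 43, 0, 2, 1, 1, 202]
-4 [106, 129, 152, 170, 195, 198, 191, 101, 88, 91, 91, 188, 209]
-6 [106, 127, 154, 182, 196, 199, 201, 103, 88, 93, 95, 182, 209]
-8 [112, 137, 158, 186, 197, 200, 200, 101, 88, 93, 94, 189, 209]
brown [[ 0.435  -0.1951  0.06  ]] [ 0.4282 -0.1834  0.0729]
green [[ 0.3939 -0.2747  0.06  ]] [ 0.3887 -0.2628  0.0715]
[0.48, -0.25, 0.22] [ 0.3817  0.2875  0.025   1.8957 -0.0087  0.9586  0.4107] [ 0.126   0.2932  0.3392  1.9101 -0.1179  0.9574 -1.051 ]
[0.48, -0.31, 0.2] [ 0.4671  0.3559  0.0412  1.8489 -0.0178  0.9371  0.5163] [ 0.2228  0.3668  0.3544  1.8633 -0.1549  0.9383 -0.9233]
[0.48, -0.31, 0.075] [ 0.4853  0.5206  0.0187  1.94   -0.0147  0.6812  0.513 ] [ 0.2674  0.5359  0.3067  1.9532 -0.2452  0.6881 -0.8466]
[0.535, -0.074, 0.15] [ 0.0958  0.3732 -0.0456  1.9608  0.023   0.8081  0.0375] [-0.1616  0.3782  0.2776  1.9758 -0.1408  0.8058 -1.3757]
[0.535, -0.03, 0.08] [ 0.0207  0.4708 -0.0551  2.0169  0.041   0.6549 -0.061 ] [-0.2142  0.4776  0.2448  2.0309 -0.1842  0.6536 -1.4198]
```

View pics/b.png

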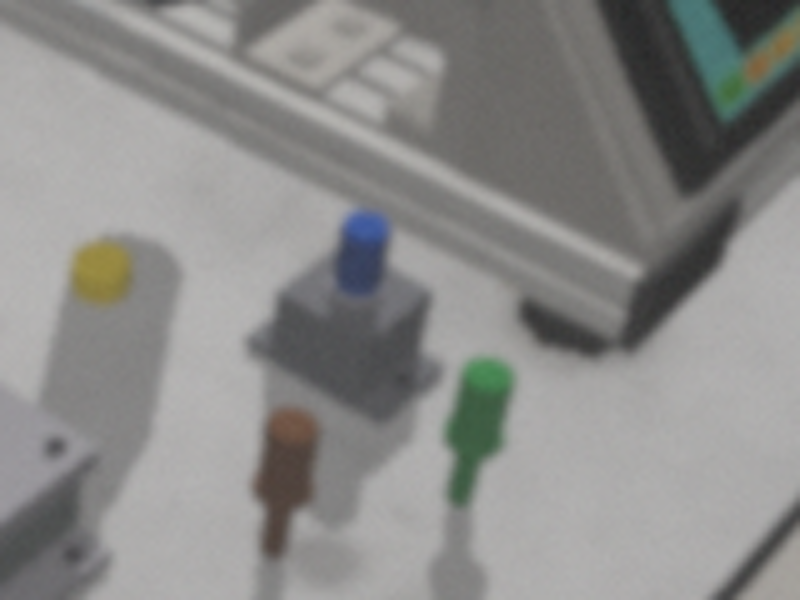

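The crop shows the rest at about (355,330), the machine rail close behind it, and the cap at (100,270). I check how close the machine's front is.

Run:
```python
from h import *
S=np.load("scene0.npz");C=cloud("scene",S["d"]);p=C[S["d"]>0]
for z in (.01,.03,.05,.07,.09,.11,.13,.15,.17,.19,.21,.25,.3):
    row=[]
    for x in np.arange(.40,.60,.02):
        q=p[(abs(p[:,0]-x)<.01)&(abs(p[:,2]-z)<.01)&(p[:,1]<-.335)&(p[:,1]>-.6)]
        row.append(int(1000*q[:,1].max()) if len(q) else 0)
    print(z,row)
m=blue(S["im"]); m[:,:330]=0;m[:,375:]=0;m[:185]=0;m[220:]=0
h=cv2.cvtColor(S["im"],cv2.COLOR_RGB2HSV); m=cv2.inRange(h,(105,90,30),(130,255,255)); m[:,:335]=0;m[:,370:]=0;m[:185]=0;m[218:]=0
ys,xs=np.nonzero(m);q=C[m>0];print(len(xs),xs.min(),xs.max(),ys.min(),ys.max())
t=q[q[:,2]>.078];print("top",len(t),t.mean(0),t.min(0),t.max(0)); q=q[(q[:,2]>.05)&(q[:,2]<.075)];print("side",q.mean(0))
# block top
v,u=np.mgrid[:420,:560]; b=C[(u>325)&(u<375)&(v>190)&(v<240)]; b=b[(abs(b[:,2]-.043)<.004)];b=b[(abs(b[:,0]-.48)<.06)&(abs(b[:,1]+.31)<.06)];print("block",len(b),b.min(0),b.max(0),cv2.minAreaRect((b[:,:2]*1000).astype(np.float32)))
```

```text
0.01 [-336, -349, -340, -337, -381, -383, -339, -336, -335, -338]
0.03 [0, 0, 0, 0, 0, 0, 0, 0, 0, 0]
0.05 [-349, -349, -349, -336, -337, -348, -349, -349, -349, -348]
0.07 [-348, -349, -348, -348, -348, -349, -347, -348, -348, -349]
0.09 [-348, -349, -349, -348, -349, -349, -349, -348, -349, -348]
0.11 [-359, -359, -360, -359, -361, -361, -433, -434, -434, -362]
0.13 [-358, -360, -360, -360, -361, 0, -434, -434, -434, -363]
0.15 [-359, -358, -359, -359, -360, -530, -433, -435, -433, -393]
0.17 [-403, -358, -359, -360, -360, 0, 0, -476, -475, -345]
0.19 [0, -380, -357, -357, -361, 0, 0, -476, -475, -343]
0.21 [0, 0, 0, -393, -364, 0, 0, -479, -480, -417]
0.25 [0, 0, 0, 0, 0, 0, 0, -479, -480, -482]
0.3 [0, 0, 0, 0, 0, 0, 0, -495, -483, -486]
91 349 356 193 207
top 43 [ 0.4784 -0.308   0.0798] [ 0.4684 -0.3201  0.0781] [ 0.4885 -0.2983  0.0822]
side [ 0.4749 -0.3012  0.0646]
block 264 [ 0.4523 -0.3374  0.0391] [ 0.5041 -0.2841  0.0466] ((478.4999694824219, -310.86212158203125), (53.18791198730469, 51.60689163208008), 88.94586181640625)
```

```bash
cat >> h.py <<'E'
t=np.radians(12)
R=np.array([[0,0,1],[-np.sin(t),np.cos(t),0],[-np.cos(t),-np.sin(t),0]])  # leans to +y going up, jaws along world x
def tcp_for(o,g=.028):
    """TCP for grasp point g above pin origin o"""
    return np.asarray(o,float)+[0,0,g]-R[:,0]*.006
def shot(n):
    s=sense();im,d=camera("wrist");np.savez(n+".npz",im=im,d=d,pos=s["position"],rot=s["tcp_rot"]);cv2.imwrite(f"pics/{n}.png",im[:,:,::-1]);return im,d,s["position"],s["tcp_rot"]
E
python3 - <<'E'
from h import *
print(np.linalg.det(R))
movep([.534,-.055,.21],R); sleep(.3); im,d,p,r=shot("w1"); print(sense()["time_s"],p)
movep([.4785,-.29,.215],R); sleep(.3); im2,d2,p2,r2=shot("w2"); print(sense()["time_s"],p2)
m=blue(im2).astype(np.uint8);n,l,s,c=cv2.connectedComponentsWithStats(m)
for i in range(1,n):
    if s[i,4]>100: print("blue",s[i],c[i],onplane("wrist",c[i],.080,p2,r2))
cv2.imwrite("pics/w12.png",np.hstack([im[:,80:480],im2[:,80:480]])[:,:,::-1])
E
```

```text
1.0
1.175 [ 0.5349 -0.0549  0.2101]
2.4833 [ 0.4791 -0.2889  0.2149]
blue [261 172  27  38 742] [274.2372 191.9003] [[ 0.4793 -0.3027  0.08  ]]
blue [ 463  275   97  114 5012] [522.6484 321.8809] [[ 0.8445 -0.5049  0.08  ]]
blue [417 384  38  36 579] [437.2556 407.2263] [[ 0.7822 -0.7336  0.08  ]]
```

View pics/w12.png

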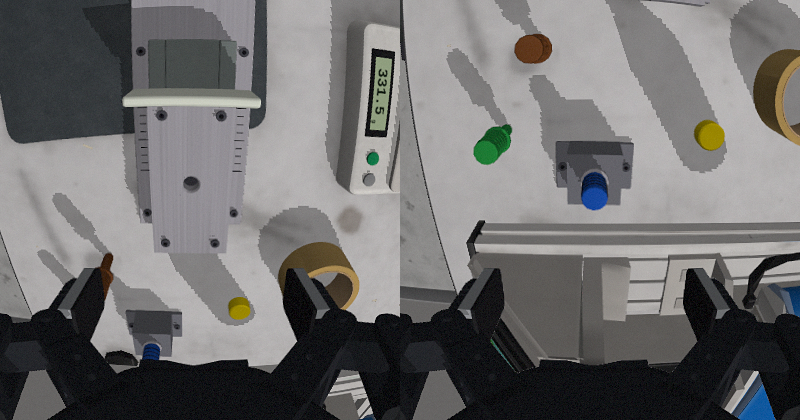

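Left: slide hole at full-image (271,184). Right: blue head's top disc about (274,197), the cap (710,135 in mosaic) and tape clear of it.

Run:
```python
from h import *
W=np.load("w2.npz");p,r=W["pos"],W["rot"]
print("top disc",onplane("wrist",[274.2,196.7],.080,p,r))
C=cloud("wrist",W["d"],p,r);m=blue(W["im"]);m[:,320:]=0;q=C[m];q=q[q[:,2]>.077];print("depth top",len(q),q.mean(0),(q.min(0)+q.max(0))/2)
v,u=np.mgrid[:420,:560];b=C[(u>220)&(u<320)&(v>130)&(v<220)];b=b[abs(b[:,2]-.042)<.004];print("block",cv2.minAreaRect((b[:,:2]*1000).astype(np.float32)))
W=np.load("w1.npz");p,r=W["pos"],W["rot"];g=cv2.cvtColor(W["im"],cv2.COLOR_RGB2GRAY)
k=g[168:202,254:290];print(np.median(k));m=(k<110).astype(np.uint8);n,l,s,c=cv2.connectedComponentsWithStats(m);i=1+np.argmax(s[1:,4]);print(s[i],c[i]);x,y,w,h=s[i,:4]
cc=[254+x+(w-1)/2,168+y+(h-1)/2];print("hole",cc,onplane("wrist",cc,.048,p,r))
C=cloud("wrist",W["d"],p,r);q=C[(u>240)&(u<300)&(v>195)&(v<235)];print("slide top z",np.median(q[:,2]))
# fence tops again & slide edges
f=C[(u>190)&(u<350)&(v>80)&(v<115)];f=f[(f[:,2]>.074)&(f[:,2]<.085)];m0=f.mean(0);V=np.linalg.svd(f[:,:2]-m0[:2],full_matrices=False)[2][0];print("fence",m0,V)
b=C[(u>215)&(u<325)&(v>108)&(v<255)];b=b[abs(b[:,2]-.048)<.003];print("slide rect",cv2.minAreaRect((b[:,:2]*1000).astype(np.float32)))
```

```text
top disc [[ 0.4793 -0.307   0.08  ]]
depth top 493 [ 0.4793 -0.3073  0.0807] [ 0.4792 -0.2537  0.1957]
block ((479.3980407714844, -309.20196533203125), (51.750450134277344, 50.248382568359375), 88.76171112060547)
144.0
[  9   8  17  16 208] [17.2212 15.5529]
hole [np.float64(271.0), np.float64(183.5)] [[ 0.5324 -0.0737  0.048 ]]
slide top z 0.048547645434041276
fence [0.5331 0.0057 0.0795] [ 0.9999 -0.0123]
slide rect ((531.8364868164062, -77.85771942138672), (143.73658752441406, 72.63360595703125), 89.2588882446289)
```

Run:
```python
from h import *
o=np.array([.4793,-.3075,.042])
command_gripper(.055,60)
move_l(tcp_for(o)+[0,0,.05],R,feed=.15)
hit=move_l(tcp_for(o),feed=.06,until_force=8); print("hit",hit,sense()["position"]-tcp_for(o))
command_gripper(.0,60); s=sense(); print("gap",s["finger_gap"],s["wrist_force"],s["position"])
move_l(s["position"]+[0,0,.075],feed=.15); sleep(.2); s=sense(); print("gap",s["finger_gap"],s["wrist_force"],s["position"],s["time_s"])
im,*_=shot("w3"); S,_=camera("scene"); cv2.imwrite("pics/w3b.png",np.hstack([im[120:400,130:430],S[120:260,290:430].repeat(2,0).repeat(2,1)])[:,:,::-1])
```

```text
hit False [ 0.0003 -0.0002  0.0002]
gap 0.020256549813563614 [-1.2613  1.1813  4.7459] [ 0.4796 -0.3064  0.0764]
gap 0.02016268897886696 [-0.087   0.6177 -1.1018] [ 0.4789 -0.306   0.1501] 5.8833
```

View pics/w3b.png

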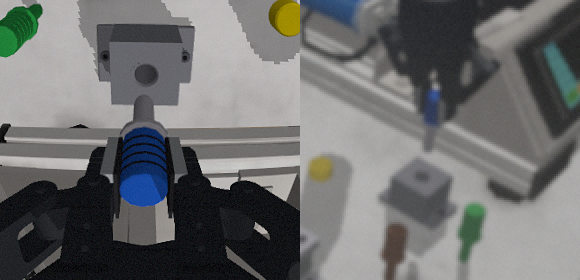

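The pin is held upright between the pads, its shaft clear of the rest hole at mosaic (146,75); decoys untouched. Now to the slide hole.

```bash
cat >> h.py <<'E'
OFF=tcp_for([0,0,0])   # TCP minus pin origin
def pin(): return sense()["position"]-OFF
def F():
    return np.mean([(sleep(.02),sense()["wrist_force"])[1] for _ in range(4)],0)
E
python3 - <<'E'
from h import *
h=np.array([.5322,-.0737,0])
move_l(h+OFF+[0,0,.117],R,feed=.25)
move_l(h+OFF+[0,0,.089],feed=.1); sleep(.2); print("free F",F(),pin())
hit=move_l(h+OFF+[0,0,.066],feed=.02,until_force=5); print(hit,pin(),F(),sense()["time_s"])
im,*_=shot("w4");cv2.imwrite("pics/w4.png",cv2.resize(im[60:330,130:430],None,fx=2,fy=2)[:,:,::-1])
E
```

```text
free F [-0.2126 -0.0178 -1.3488] [ 0.5326 -0.0738  0.0895]
True [ 0.5322 -0.0737  0.0705] [-0.1215  0.3942  4.2635] 8.725
```

View pics/w4.png

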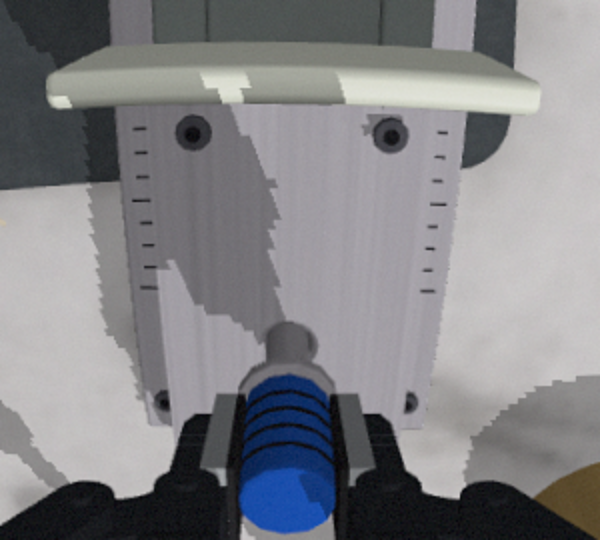

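Nose is inside the slide hole (crop (290,345)) and stands on the bar: pin origin z 70.5 mm against the expected 70 mm. Now draw with light downward pressure.

```bash
cat > draw.py <<'E'
from h import *
F0=np.array([-.2,0,-1.35]); d=np.array([.0123,1,0])
cmd=sense()["position"].copy()+[.0005,0,0]; cmd[2]=(OFF[2]+.0700); move_l(cmd,feed=.02)
f=F()-F0; print("start",pin(),f); z0=pin()[2]; found=False
for i in range(75):
    cmd=cmd+.0007*d; cmd[2]-=np.clip(.00012*(7-f[2]),-.0006,.0005)
    move_l(cmd,feed=.015); f=sense()["wrist_force"]-F0; p=pin()
    if i%5==0: print(i,p,f)
    if np.linalg.norm(f)>25: print("high force",f); break
    if p[2]<z0-.0012: found=True; break
    if p[1]>-.045+.014+.003: print("limit"); break
print("found",found,i,p,f,"cmd",cmd-OFF,sense()["time_s"],sense()["finger_gap"])
E
python3 draw.py
```

```text
start [ 0.5324 -0.0738  0.0705] [-1.7097  0.5413  8.1634]
0 [ 0.5325 -0.0735  0.0705] [-1.601  -0.2031  7.6255]
5 [ 0.5329 -0.0707  0.0705] [-0.5667 -2.8959  7.4048]
10 [ 0.5329 -0.0675  0.0705] [-0.8604 -5.2908  6.7614]
15 [ 0.533  -0.0639  0.0705] [-1.3407 -5.9087  6.8994]
20 [ 0.533  -0.0602  0.0704] [-0.4613 -4.9844  7.1645]
25 [ 0.5331 -0.0569  0.0704] [-0.3042 -5.056   7.5772]
found True 28 [ 0.5327 -0.0522  0.0693] [ 0.3002 -1.8845  1.3553] cmd [ 0.5329 -0.0534  0.0699] 16.3417 0.02025700993572964
```

```bash
cat > down.py <<'E'
from h import *
import sys
F0=np.array([-.2,0,-1.35]); lim=float(sys.argv[1]); nud=float(sys.argv[2])
cmd=sense()["position"].copy()+[0,nud,0]; f=sense()["wrist_force"]-F0
for i in range(70):
    p=pin()
    if p[2]<.0482 and f[2]>12: print("seated?"); break
    if f[2]>lim or np.hypot(*f[:2])>20: print("stop"); break
    cmd[2]-=.0007; move_l(cmd,feed=.015); f=sense()["wrist_force"]-F0
    if i%4==0: print(i,pin(),f)
print(i,pin(),f,"cmd",cmd-OFF,sense()["time_s"],sense()["finger_gap"])
E
python3 down.py 15 0.0004
```

```text
0 [ 0.5325 -0.0513  0.0681] [ 1.5716 -3.0034 -1.1023]
4 [ 0.5326 -0.0517  0.0657] [ 0.207  -0.7158 -0.8575]
8 [ 0.532  -0.052   0.0626] [-2.0064 -0.1172  0.0675]
12 [ 0.5323 -0.0519  0.0599] [-3.6878 -1.7584  0.4104]
16 [ 0.5326 -0.0518  0.0573] [-4.5955  0.2556  0.3037]
20 [ 0.5327 -0.0518  0.0545] [-4.4521  0.2893  0.6792]
24 [ 0.5326 -0.0518  0.0517] [-4.8474  0.17   -0.3179]
28 [ 0.5327 -0.0518  0.0489] [-4.7814 -0.2768  0.9951]
32 [ 0.5328 -0.0519  0.0484] [-10.3268   2.5531  19.4905]
stop
33 [ 0.5328 -0.0519  0.0484] [-10.3268   2.5531  19.4905] cmd [ 0.5327 -0.0518  0.0462] 24.6333 0.02048297923747532
```

Collar contact at z 48.4 mm (the bar read 0.5 mm high as well), so it looks home. Release, retreat, verify.

Run:
```python
from h import *
p=sense()["position"]; move_l(p+[0,0,-.0008],feed=.02); f=F(); print(f)
command_gripper(.05); sleep(.2); print(sense()["finger_gap"],F())
q=sense()["position"]; move_l(q+[0,0,.09],feed=.12); move_l([.535,-.036,.225],feed=.15); sleep(.3)
im,d,pp,r=shot("w5"); S,Sd=camera("scene"); print(sense()["time_s"],F())
C=cloud("wrist",d,pp,r); m=blue(im); v,u=np.mgrid[:420,:560]; m&=(u>220)&(u<320)&(v<260)
t=C[m]; print("blue z max/95%",t[:,2].max(),np.percentile(t[:,2],[50,95])); t=t[t[:,2]>np.percentile(t[:,2],95)-.003]; print("head top",t.mean(0))
s=C[(u>240)&(u<300)&(v>215)&(v<235),2]; print("slide z",np.median(s))
q=cloud("scene",Sd)[blue(S)]; q=q[(abs(q[:,0]-.533)<.03)&(abs(q[:,1]+.052)<.03)]; print("scene head",q.mean(0),q[:,2].max())
cv2.imwrite("pics/w5.png",np.hstack([cv2.resize(im[60:300,140:420],None,fx=1.5,fy=1.5),cv2.resize(S[160:340,150:430],None,fx=1.5,fy=2)])[:,:800,::-1])
```

```text
[-6.6479  1.3474  6.9902]
0.050003871924475474 [ 0.3622 -0.0304  0.2553]
27.425 [ 0.2954 -0.4047 -0.3407]
blue z max/95% 0.32345143555954076 [0.086  0.0874]
head top [ 0.5318 -0.0516  0.0874]
slide z 0.04863513877693604
scene head [ 0.5302 -0.053   0.0854] 0.08789316339012332
```

View pics/w5.png

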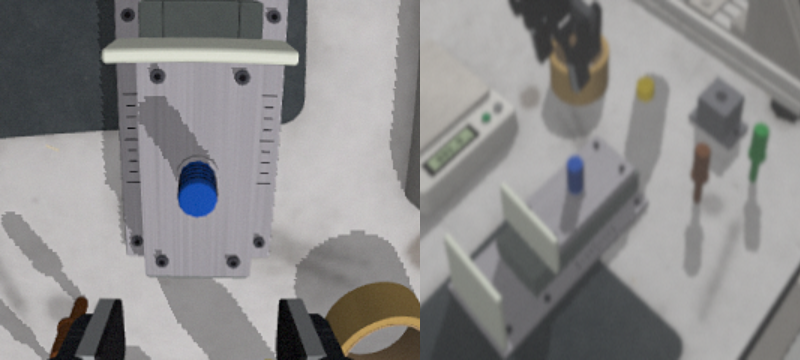

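The last picture shows the pin upright with its collar on the slide (left crop (198,190)). The decoys, cap and tape are where they were. The head top is at about 86.7 mm, against 86.6 mm expected when flush.

```bash
python3 -c "
from rig import *
print(finish_job())"
```

```text
the job is handed in; nothing more can be done
None
```

The bottle guide is locked at its set width: the blue pin is fully home with its collar on the slide. I handed the job in with the gripper clear, at about 27 s of the 72 s.

- **How it went:** I took the pin from its rest with the tool leaning 12° away from the machine and put its nose in the slide hole. I then drew the slide about 22 mm towards the fixed fence at roughly 7 N. The pin dropped at guide y of about -7 mm, and I pushed it on until the collar stopped. The highest pressing force I read was about 20 N.
- **Last checks:** after release, the wrist camera put the top of the head at 86–87 mm, and 86.6 mm is flush given the slide top it measured. The scene camera's highest point on the head was 87.9 mm. The pin stood upright, the wrist force was near zero, and the tape, cap and look-alikes were visibly in place.
- **Small disagreements:** the finger gap on the 22 mm head read 20.2 mm. Contact heights on the bar and slide read 0.4–0.5 mm high, by about the same amount both times. The maximum of the wrist camera's blue depth points had one stray reading of 323 mm, which I ignored.

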